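# Roll-test two feed rollers and scrap the one with worn flats

### The arm

A 7-joint arm with a two-finger parallel gripper is mounted at the origin on a cart in front of the work surface, level with it; the furniture and walls round the work are solid. World frame = base frame: x ahead of the robot, y to its left, z up, the work surface at z = 0. Lengths are in m, angles in rad, forces in N, time in s.
With the tool pointing down it reaches from about 0.35 to 0.9 m from the base axis. Payload 8.1 kg.
Tool frame: the origin (TCP) lies at the very end of the fingers, on their centre line; the grasp point (between the pads) lies 19 mm behind it (arm.tcp_to_grasp is the z of the grasp point in the tool frame, in m); z points along the fingers, y is the line along which they close (so a half turn about z gives the same grasp; the last joint's range is limited). The gripper opens to 92 mm and grips with 3 to 60 N. Pads are 19 mm wide; open, the fingers measure 130 mm over their backs; the gripper's body (75 mm by 190 mm) begins 47 mm behind the grasp point.
Start: joints at [1.087, 0.434, 0.025, 1.573, -0.012, 1.134, -0.075], TCP at [0.232, -0.58, 0.227] pointing down, gripper open.
Joint ranges: [-2.62, 2.62], [-0.44, 2.09], [-1.27, 1.32], [0.08, 2.57], [-1.32, 4.46], [0.12, 2], [-2.74, 2.74]. Speed limits (rad/s): [2.22, 2.22, 3.01, 3.01, 3.14, 3.14, 3.14].

### API

Orientations are given as a rotation vector (axis times angle).
In Python, from cell import readout, vision, sign_off, arm gives the robot as it stands. The module is installed in compiled form; this text tells all that it offers.
- The arm moves only by the shell command python3 -m creep 'ROWS' [FORCE]. ROWS is JSON, a list of rows, each a list of 5 numbers: the shift along the tool's x, y, z in units of 4 cm (1.0 is 4 cm), then the turn about the tool's z in units of 4 degrees (1.0 is 4 degrees), then the opening, from 0 (shut) to 1 (fully open). A call has 1 to 12 rows; each row shifts and turns the commanded pose from where the row before left it, along the tool's axes as they then stand; what a row does not reach is not made up. A row lasts 1/8 s, in which the tool goes at most 62.5 mm and 10.7 degrees, less where a joint would pass 70% of its speed; a pose out of reach is approached as far as the arm can. A call with a number of a shift or a turn outside -1 to 1 is refused whole. A call with a gripper value outside its range is refused whole. The fingers move at their own pace and stop on an object; FORCE is the grip in N (left out, the last holds). Time passes only in rows, so rows that do not move let the fingers close. It gives the time, the measured TCP pose, the force, the opening and the grip force at its end, in the units of the state.
- readout.observe(): the state, without advancing time (a new reading comes with each control period).
- vision.get_image(name): name is "scene" or "side" or "wrist"; returns a dict with "pixels" (400x640x3 uint8, blue, green, red), "z_map" (400x640 float32, m along the optical axis (not along the pixel's ray), 0 where there is no reading), "camera_matrix" (3x3 intrinsics, pixels), "k1" (the pictures are not rectified: a ray, as slopes to the right and down, at radius r is drawn at 1 + k1 r^2 times it, then the intrinsics apply), "position" and "rotation" of the camera in the world. Camera axes: x right, y up, looking along -z (the intrinsics and any distortion apply to the point x, -y, -z); pixel columns grow to the right and rows downward; lengths in m; the calibration is good to about 2 mm. A picture is of the moment at which its call begins.
- sign_off(): hands the job in; it is judged then, once.
The state is a dict: "clock": time; "joints": joint angles; "dq": joint speeds; "joint_efforts": joint torques, N m; "position": TCP position; "ee_rot": TCP orientation; "force": force on the tool from outside, world axes, zero at the start; "ft_torque": the same for the moment, N m; "width": opening from 0.0 (shut) to 1.0 (fully open); "gripper_force": force on a finger pad.
Only numpy, scipy, OpenCV 4.12 (cv2) and the standard library are available. Lean on these libraries where they do the work, as an engineer would, in place of code of your own. Each camera call takes 0.05 s, during which the arm holds its last target. There are 200 camera calls.

### The job

Roll-test both feed rollers, one at a time: take each from the rack, lay it across the high end of the sloping steel plate, and let go so that it can roll down freely by itself. Leave the sound roller, which rolls all the way, lying against the stop bar at the bottom, and put the one that only rocks and stays where it was laid into the scrap tray, lying level on its floor; do not disturb the other tools.

Things in the scene. Friction and masses are not known exactly. Their poses are not given: they have to be found in the camera images.
- roller_1_center (a point): middle, on the axis, of one of two rubber-tyred rollers that look alike in the rack: 150 mm long, bare shaft 26 mm in diameter in the middle, a black tyre 52 mm in diameter and 22 mm wide towards each end (from 35 to 57 mm either side of the middle), 14 mm journals at the ends. x runs along the axis. 0.15 to 0.35 kg. Lift it straight up by the bare middle of the shaft
- roller_1: the whole of this roller (same origin and axes as its centre point). One of the two (not known which) has a flat 5 mm deep and 31 mm wide worn on the underside of both tyres: laid on the sloping plate it rocks and stays put, its axis 21 mm above the surface. The sound one rolls to the stop by itself within 2 s. It starts in either station of the rack
- roller_2_center (a point): middle, on the axis, of one of two rubber-tyred rollers that look alike in the rack: 150 mm long, bare shaft 26 mm in diameter in the middle, a black tyre 52 mm in diameter and 22 mm wide towards each end (from 35 to 57 mm either side of the middle), 14 mm journals at the ends. x runs along the axis. 0.15 to 0.35 kg. Lift it straight up by the bare middle of the shaft
- roller_2: the whole of this roller (same origin and axes as its centre point). One of the two (not known which) has a flat 5 mm deep and 31 mm wide worn on the underside of both tyres: laid on the sloping plate it rocks and stays put, its axis 21 mm above the surface. The sound one rolls to the stop by itself within 2 s. It starts in either station of the rack
- rack: fixed plywood rack 155 x 152 mm, left or right of the plate (the scrap tray on the other side), with two stations 90 mm apart along its y; in each a roller lies along the rack's x, its axis 42 mm above the bench, its journals loose in open-topped slots 63 to 70 mm either side of the middle (45 mm high). Origin under its middle, at bench height
- plate: fixed steel plate on a grey base, 190 mm along its x, 320 mm along its y, sloping down by 3.5 degrees towards its own -y; its high end (+y) is the left one seen from the robot. Origin under its middle, at bench height; the surface is 30 mm above the bench there, 30 mm + 0.061 y elsewhere. Rims 5 mm high along the long sides. Rollers lie across it, along its x
- plate_lay (a point): point on the surface of the plate, at the middle of its width near the high end, 95 mm from the middle of the plate: a roller is laid with its axis above this point, along the plate's x (26 mm over the surface on sound tyres). Same axes as the plate
- plate_stop (a point): foot of the stop bar at the low end: the point of the surface, at mid-width, where the upright face of the 190 mm long, 12 mm thick aluminium bar stands; its top is 31 mm higher. A roller lying against it has its axis 26 mm from that face (plate y = -122 mm)
- scrap_tray: fixed open grey tray, 190 mm along its x, 150 mm along its y, walls 35 mm high and 3 mm thick, floor 3 mm. Origin under its middle, at bench height. A roller fits in lying along the tray's x
- multimeter: bystander: multimeter lying behind the plate, 165 x 85 x 45 mm; leave it alone
- tape_measure: bystander: pocket tape measure on the bench behind the plate, 66 x 86 x 31 mm; leave it alone

How it is judged:
By the outcome, as a careful person would: the job done as asked, in the order asked, and still so for the second after the job is handed in, with the robot touching nothing.
It also fails if it takes over 58 s, if anything falls off the work surface, if the arm or the gripper's body presses on something with over 40 N, if the wrist force passes 120 N, or if a joint passes its speed limit or range.

## Working session

There is one attempt and no reset: what is moved stays moved. The work goes in short steps, Python scripts to look and compute and a shell command to move; the robot and the scene stay as the last step left them, time stands still between calls to the robot, and variables do not carry over. Pictures are saved under pics/ and viewed, at most 10 in all, crops included, and the job is handed in when it is done.

```bash
mkdir -p pics; cat > h.py <<'E'
import numpy as np, cv2
from cell import readout, vision, arm
def grab(n):
    d=vision.get_image(n); return d
def cloud(d):
    K=np.array(d["camera_matrix"]);z=d["z_map"];h,w=z.shape
    u,v=np.meshgrid(np.arange(w),np.arange(h))
    p=cv2.undistortPoints(np.stack([u,v],-1).reshape(-1,1,2).astype(np.float64),K,np.array([d["k1"],0,0,0.])).reshape(h,w,2)
    c=np.stack([p[...,0]*z,-p[...,1]*z,-z],-1)
    R=np.array(d["rotation"]); 
    if R.shape!=(3,3): R=cv2.Rodrigues(R)[0]
    P=c@R.T+np.array(d["position"]); P[z==0]=np.nan
    return P
E
python3 - <<'E'
from h import *
s=readout.observe(); print({k:np.round(v,3) for k,v in s.items()}, arm.tcp_to_grasp)
for n in ["scene","side"]:
    d=grab(n); cv2.imwrite(f"pics/{n}0.png",d["pixels"]); np.save(n+"0.npy",cloud(d)); print(n,d["position"],d["rotation"],d["k1"])
E
```

```text
{'clock': np.float64(0.0), 'joints': array([ 1.087,  0.435,  0.025,  1.574, -0.012,  1.134, -0.075]), 'dq': array([ 0.001,  0.   , -0.001, -0.   ,  0.001, -0.001, -0.001]), 'joint_efforts': array([-2.0000e-03, -6.6785e+01,  9.8500e-01, -3.1446e+01, -6.0000e-02,
        4.3000e-02,  0.0000e+00]), 'position': array([ 0.232, -0.58 ,  0.226]), 'ee_rot': array([-3.083e+00, -5.940e-01,  1.000e-03]), 'force': array([ 0.234, -0.401, -0.412]), 'ft_torque': array([-0.005, -0.006,  0.008]), 'gripper_force': np.float64(0.0), 'width': np.float64(1.003)} -0.0188
scene [ 0.82425778 -0.85797529  0.67257328] [0.9715803  0.10589052 0.21288937] -0.054977007588826385
side [ 0.50919443 -0.73841309  0.70103615] [ 0.85731867 -0.05100523 -0.0809667 ] 0.028448045179887207
```

View pics/scene0.png

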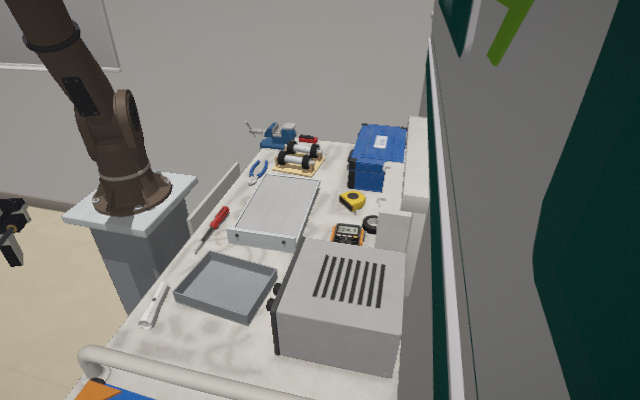

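View pics/side0.png

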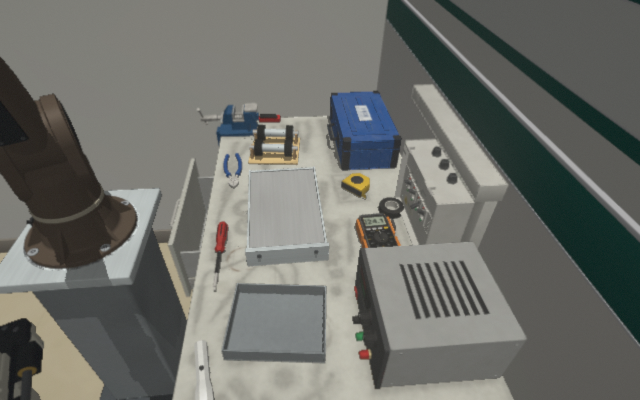

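Side view: rollers at about (275,131) and (270,148) on the rack at left; plate centred at (285,212) with its stop bar at row ~250; tray at (278,322).

```bash
python3 - <<'E'
from h import *
P=np.load("side0.npy"); im=cv2.imread("pics/side0.png")
def show(n,m):
    q=P[m]; q=q[~np.isnan(q[:,0])]
    (c,s,a)=cv2.minAreaRect(q[:,:2].astype(np.float32))
    print(n,len(q),np.round(c,3),np.round(s,3),round(a,1),'z',np.round(np.percentile(q[:,2],[2,50,98]),3))
def box(u0,v0,u1,v1):
    m=np.zeros(im.shape[:2],bool); m[v0:v1,u0:u1]=1; return m
Z=P[...,2]
r=box(225,110,310,172)
show('bench',box(330,290,350,340))
hsv=cv2.cvtColor(im,cv2.COLOR_BGR2HSV)
wood=r&(hsv[...,0]>8)&(hsv[...,0]<28)&(hsv[...,1]>70)
show('wood',wood)
roll=r&(Z>0.047)&(Z<0.075)&box(250,120,301,162); show('rollers',roll)
blk=box(250,120,301,162)&(hsv[...,2]<70)&(Z>.045)&(Z<.075)
n,lab,st,ce=cv2.connectedComponentsWithStats(blk.astype(np.uint8))
for i in range(1,n):
    if st[i,4]>15: show(f'tyre{i} {ce[i].round()}',(lab==i)&(Z>0.058))
pl=box(240,162,332,268)&(Z>.015)&(Z<.06); show('plate',pl)
tr=box(218,275,335,368)&(Z>.025)&(Z<.045); show('tray rim',tr)
for n,m in(('plate',pl),('tray',tr)):
    k,l,stt,_=cv2.connectedComponentsWithStats(m.astype(np.uint8)); j=1+stt[1:,4].argmax(); show(n+' cc',l==j)
for (u,v) in [(285,180),(285,212),(286,240),(278,322)]: print(u,v,P[v,u].round(3))
print(P[262,170+155] if 0 else '')
E
```

```text
bench 999 [ 0.608 -0.295] [0.118 0.042] 83.1 z [-0.002  0.     0.003]
wood 736 [0.479 0.319] [0.159 0.154] 83.3 z [0.005 0.008 0.042]
rollers 598 [0.475 0.344] [0.193 0.158] 86.9 z [0.047 0.055 0.068]
tyre1 [260. 130.] 39 [0.438 0.363] [0.027 0.02 ] 80.3 z [0.058 0.065 0.068]
tyre2 [289. 131.] 32 [0.528 0.352] [0.025 0.019] 76.6 z [0.058 0.064 0.068]
tyre3 [258. 145.] 53 [0.431 0.275] [0.035 0.02 ] 83.3 z [0.058 0.065 0.069]
tyre4 [288. 145.] 51 [0.522 0.265] [0.031 0.018] 87.5 z [0.058 0.065 0.069]
plate 6780 [0.502 0.003] [0.19  0.323] 0.9 z [0.021 0.031 0.052]
tray rim 1023 [ 0.479 -0.312] [0.153 0.19 ] 82.8 z [0.025 0.033 0.037]
plate cc 6780 [0.502 0.003] [0.19  0.323] 0.9 z [0.021 0.031 0.052]
tray cc 1023 [ 0.479 -0.312] [0.153 0.19 ] 82.8 z [0.025 0.033 0.037]
285 180 [0.507 0.116 0.038]
285 212 [ 0.503 -0.005  0.027]
286 240 [ 0.503 -0.101  0.024]
278 322 [ 0.479 -0.307  0.004]
```

```bash
cat >> h.py <<'E'
def go(x,y,z,yaw):
    "print turn units, then shift units in the axes after the turn (yaw of tool x, deg, mod 180)"
    s=readout.observe(); R=cv2.Rodrigues(np.array(s["ee_rot"]))[0]
    cur=np.degrees(np.arctan2(R[1,0],R[0,0])); t=(-(yaw-cur)+90)%180-90
    Rt=R@cv2.Rodrigues(np.array([0,0,np.radians(t)]))[0]
    d=Rt.T@(np.array([x,y,z])-s["position"])/.04
    print("t",round(s["clock"],2),"pos",np.round(s["position"],4),"yaw",round(cur,1),"tilt",round(np.degrees(np.arccos(-R[2,2])),2),"turn",round(t/4,2),"shift",np.round(d,2),"w",round(float(s["width"]),3),"f",np.round(s["force"],1))
E
python3 - <<'E'
from h import *
P=np.load("side0.npy"); 
for lo in (.1,.16):
    m=(P[...,2]>lo)&(P[...,0]>.3)&(P[...,0]<.62)&(P[...,1]>-.45)&(P[...,1]<.6)
    q=P[m]; print(lo,len(q),np.round(np.percentile(q,[1,50,99],axis=0),2) if len(q) else '')
go(.474,.274,.15,-6.7)
E
python3 -m creep '[[1,0,0,1,1],[1,0,0,1,1],[1,-1,0,1,1],[0.7,-1,0,1,1],[0,-1,0,1,1],[0,-1,0,1,1],[0,-1,0,1,1],[0,-1,0,0,1],[0,-1,0,0,1],[0,-1,0,0,1],[0,-1,0,0,1],[0,-1,0,0,1]]' 15
python3 -c "from h import *;go(.474,.274,.15,-6.7)"
```

```text
0.1 0 
0.16 0 
t 0.1 pos [ 0.232  -0.5798  0.226 ] yaw 21.8 tilt 0.08 turn 7.13 shift [  3.52 -21.9    1.92] w 0.999 f [ 0.4  0.3 -0.4]
clock: 1.6
position: [0.3751, -0.1407, 0.2266]
ee_rot: [3.137, -0.17, -0.0]
force: [0.3, 0.5, -0.7]
width: 1.0
gripper_force: 0.0
t 1.6 pos [ 0.3751 -0.1407  0.2266] yaw -6.2 tilt 0.01 turn 0.13 shift [  1.25 -10.58   1.91] w 1.0 f [ 0.3  0.5 -0.7]
```

```bash
python3 -m creep '[[0.4,-1,0,0.13,1],[0.4,-1,0,0,1],[0.4,-1,0,0,1],[0,-1,0,0,1],[0,-1,0,0,1],[0,-1,0,0,1],[0,-1,0,0,1],[0,-1,0,0,1],[0,-1,0,0,1],[0,-1,0,0,1],[0,-0.5,0,0,1],[0,0,0,0,1]]' 15
python3 - <<'E'
from h import *
go(.474,.274,.15,-6.7)
d=grab("wrist"); im=d["pixels"]; P=cloud(d); cv2.imwrite("pics/w1.png",im); np.save("w1.npy",P); print(d["position"])
Z=P[...,2]; m=(Z>.058)&(Z<.08)
n,l,st,ce=cv2.connectedComponentsWithStats(m.astype(np.uint8))
for i in range(1,n):
    if st[i,4]>100:
        q=P[l==i]; print(ce[i].round(),st[i,4],np.round((q.min(0)+q.max(0))/2,4),np.round(np.ptp(q,0),3),q[:,2].max().round(4))
E
```

```text
clock: 3.1
position: [0.4713, 0.2705, 0.2263]
ee_rot: [3.136, -0.181, -0.001]
force: [-0.1, -0.1, -0.0]
width: 0.999
gripper_force: 0.0
t 3.1 pos [0.4713 0.2705 0.2263] yaw -6.6 tilt 0.05 turn 0.03 shift [ 0.06 -0.09  1.91] w 0.999 f [-0.1 -0.1 -0. ]
[0.54165151 0.26024403 0.38430843]
[310. 135.] 964 [0.5217 0.2707 0.064 ] [0.026 0.043 0.012] 0.07
[221. 139.] 907 [0.5291 0.3603 0.0637] [0.026 0.043 0.011] 0.0694
[311. 222.] 811 [0.4315 0.2813 0.0639] [0.025 0.043 0.012] 0.0698
[228. 225.] 727 [0.4382 0.3704 0.0635] [0.025 0.041 0.011] 0.0688
[171. 250.] 223 [0.4194 0.436  0.0666] [0.018 0.03  0.017] 0.0751
```

View pics/w1.png

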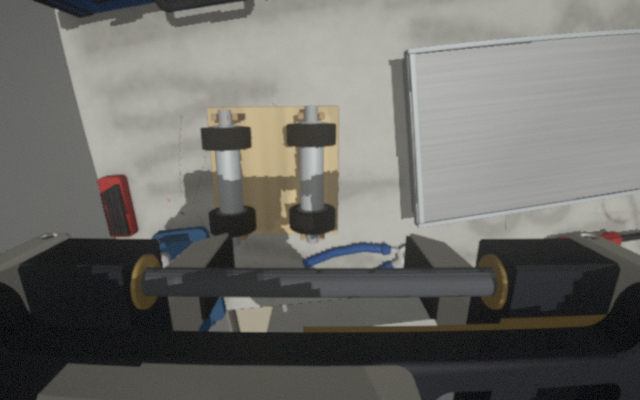

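The wrist view shows both rollers on the rack (near one x≈311, far one x≈225), the plate at right; the near roller centre measures (0.477, 0.276), axis −6.7°, tyre top at 0.070 (expected 0.068).

```bash
python3 -m creep '[[0.12,-0.15,0,0.03,0.7],[0,0,1,0,0.7],[0,0,1,0,0.7],[0,0,1,0,0.7],[0,0,1,0,0.7],[0,0,0.5,0,0.7],[0,0,0.47,0,0.7],[0,0,0,0,0.7],[0,0,0,0,0],[0,0,0,0,0],[0,0,0,0,0],[0,0,0,0,0]]' 15
python3 -c "from h import *;go(.4766,.276,.027,-6.7)"
```

```text
clock: 4.65
position: [0.4775, 0.2755, 0.0283]
ee_rot: [-3.135, 0.187, -0.001]
force: [0.1, 2.6, 0.5]
width: 0.313
gripper_force: 1.3
t 4.65 pos [0.4775 0.2755 0.0283] yaw -6.8 tilt 0.06 turn -0.03 shift [-0.02 -0.01  0.03] w 0.313 f [0.1 2.6 0.5]
```

```bash
python3 -m creep '[[0,0,0,0,0],[0,0,0,0,0],[0,0,-0.5,0,0],[0,0,-1,0,0],[0,0,-1,0,0],[0,0,0,-1,0],[0,0,0,-0.9,0]]'
python3 - <<'E'
from h import *
go(.5015,.098,.10,0.9)
P=np.load("w1.npy"); Z=P[...,2]
m=(Z>.03)&(Z<.055)&(P[...,1]>.05)&(P[...,1]<.2); m[:, :400]=0; m[235:]=0
q=P[m]; print(np.round([q.min(0),q.max(0)],3), cv2.minAreaRect(q[:,:2].astype(np.float32)))
Ps=np.load("scene0.npy"); Z=Ps[...,2]; m=np.zeros(Z.shape,bool); m[170:250,225:322]=1
m&=(Z>.015)&(Z<.06)&(Ps[...,0]<.65)
k,l,st,_=cv2.connectedComponentsWithStats(m.astype(np.uint8)); m=l==1+st[1:,4].argmax(); print(cv2.minAreaRect(Ps[m][:,:2].astype(np.float32)))
E
```

```text
clock: 5.52
position: [0.4769, 0.2743, 0.1281]
ee_rot: [3.14, 0.024, -0.0]
force: [-0.7, 0.1, -3.5]
width: 0.277
gripper_force: 15.0
t 5.53 pos [0.4769 0.2743 0.1281] yaw 0.9 tilt 0.06 turn -0.01 shift [0.54 4.42 0.71] w 0.277 f [-0.7  0.1 -3.5]
[[0.405 0.05  0.03 ]
 [0.597 0.167 0.047]] ((0.5010038018226624, 0.10780073702335358), (0.19068849086761475, 0.11754569411277771), 0.7094147801399231)
((0.5038365125656128, 0.004634186625480652), (0.19244585931301117, 0.3245326280593872), 0.8054769039154053)
```

```bash
python3 -m creep '[[0.2,0.8,0,0,0],[0.34,1,0,0,0],[0,1,0.3,0,0],[0,1,0.5,0,0],[0,0.6,0.5,0,0],[0,0,0.4,0,0],[0,0,0.1,0,0],[0,0,0,0,0]]'
python3 -c "from h import *;go(.5015,.099,.048,0.8)"
```

```text
clock: 6.52
position: [0.501, 0.1007, 0.056]
ee_rot: [-3.141, -0.024, 0.0]
force: [-0.2, -0.9, -2.5]
width: 0.281
gripper_force: 15.0
t 6.53 pos [0.501  0.1007 0.056 ] yaw 0.9 tilt 0.03 turn 0.02 shift [0.01 0.04 0.2 ] w 0.281 f [-0.2 -0.9 -2.5]
```

```bash
for i in 1; do python3 -m creep '[[0,0,0.05,0,0],[0,0,0.05,0,0]]'; done; python3 -m creep '[[0,0,0.05,0,0],[0,0,0,0,0]]'
```

```text
clock: 6.78
position: [0.5014, 0.0999, 0.0523]
ee_rot: [-3.141, -0.022, -0.001]
force: [0.8, -0.5, -2.5]
width: 0.277
gripper_force: 15.0
clock: 7.02
position: [0.5011, 0.0994, 0.0498]
ee_rot: [3.141, 0.021, -0.0]
force: [-0.1, 1.0, -2.5]
width: 0.275
gripper_force: 15.0
```

```bash
python3 -m creep '[[0,0,0.04,0,0],[0,0,0,0,0]]';  python3 -m creep '[[0,0,0.04,0,0],[0,0,0,0,0]]'
```

```text
clock: 7.28
position: [0.5011, 0.0994, 0.0482]
ee_rot: [3.141, 0.021, -0.0]
force: [1.1, 0.1, -2.5]
width: 0.279
gripper_force: 15.0
clock: 7.52
position: [0.5011, 0.0994, 0.0466]
ee_rot: [3.141, 0.021, -0.0]
force: [-0.3, -0.7, -3.4]
width: 0.275
gripper_force: 15.0
```

```bash
python3 -m creep '[[0,0,0.04,0,0],[0,0,0,0,0]]';  python3 -m creep '[[0,0,0.03,0,0],[0,0,0,0,0]]'
```

```text
clock: 7.78
position: [0.5013, 0.0999, 0.0457]
ee_rot: [-3.141, -0.022, -0.001]
force: [-2.0, 1.5, 5.4]
width: 0.279
gripper_force: 15.0
clock: 8.02
position: [0.5013, 0.1006, 0.0447]
ee_rot: [-3.141, -0.023, -0.002]
force: [-3.5, 1.9, 8.9]
width: 0.277
gripper_force: 15.0
```

```bash
python3 -m creep '[[0,0,-0.04,0,0],[0,0,0,0,1],[0,0,0,0,1],[0,0,-0.7,0,1],[0,0,-1,0,1],[0,0,-1,0,1],[0,0,-1,0,1]]'
python3 - <<'E'
from h import *
d=grab("side"); cv2.imwrite("pics/s1.png",d["pixels"]); np.save("s1.npy",cloud(d)); go(.5,.1,.18,.8)
E
```

```text
clock: 8.9
position: [0.501, 0.0992, 0.1948]
ee_rot: [3.141, 0.021, 0.0]
force: [1.2, -0.3, 0.7]
width: 0.879
gripper_force: 0.0
t 8.95 pos [0.5034 0.1003 0.1998] yaw 0.8 tilt 0.4 turn -0.01 shift [-0.09  0.01  0.5 ] w 0.923 f [2.2 0.5 4.4]
```

View pics/s1.png

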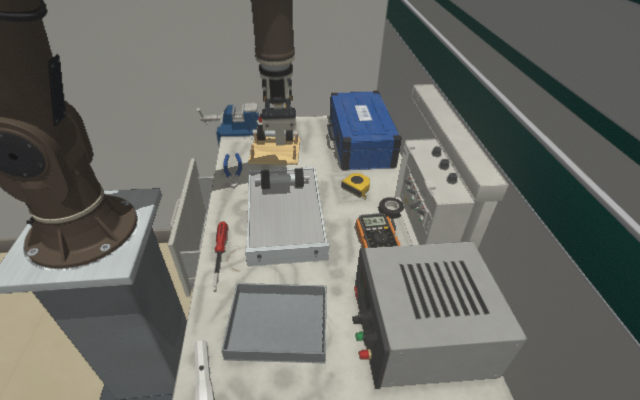

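Roller lies on the plate at about (282,179), near where laid; waiting to see whether it rolls.

```bash
python3 -m creep '[[0,0,0,0,1],[0,0,0,0,1],[0,0,0,0,1],[0,0,0,0,1],[0,0,0,0,1],[0,0,0,0,1],[0,0,0,0,1],[0,0,0,0,1]]'
python3 - <<'E'
from h import *
def tyres(P):
    Z=P[...,2]; m=(P[...,0]>.4)&(P[...,0]<.6)&(P[...,1]>-.16)&(P[...,1]<.18)&(Z>.031+.061*P[...,1]+.03)&(Z<.12)
    n,l,st,ce=cv2.connectedComponentsWithStats(m.astype(np.uint8))
    for i in range(1,n):
        if st[i,4]>15:
            q=P[l==i]; print(ce[i].round(),st[i,4],np.round((q.min(0)+q.max(0))/2,4),np.round(np.ptp(q,0),3),q[:,2].max().round(4))
tyres(np.load("s1.npy"))
d=grab("side");cv2.imwrite("pics/s2.png",d["pixels"]); tyres(cloud(d)); d=grab("wrist");cv2.imwrite("pics/w2.png",d["pixels"]); tyres(cloud(d)); go(.5,.1,.18,.8)
E
```

```text
clock: 9.95
position: [0.5011, 0.0994, 0.1935]
ee_rot: [3.141, 0.021, 0.0]
force: [-0.7, 0.1, 0.2]
width: 0.997
gripper_force: 0.0
[281. 175.] 292 [0.4989 0.093  0.075 ] [0.116 0.044 0.018] 0.0841
[282. 247.] 26 [ 0.4911 -0.1493  0.0534] [0.027 0.012 0.003] 0.0549
[263. 249.] 18 [ 0.4507 -0.1513  0.0525] [0.018 0.011 0.002] 0.0534
[282. 175.] 292 [0.4988 0.0936 0.0759] [0.117 0.042 0.02 ] 0.086
[304. 246.] 40 [ 0.5445 -0.1487  0.053 ] [0.044 0.012 0.003] 0.0543
[283. 247.] 23 [ 0.4956 -0.1492  0.0534] [0.023 0.01  0.003] 0.055
[251. 250.] 30 [ 0.4251 -0.151   0.0532] [0.024 0.012 0.003] 0.0547
[570. 165.] 890 [ 0.5267 -0.148   0.0532] [0.144 0.014 0.003] 0.0549
[318. 192.] 3896 [0.5006 0.0977 0.0751] [0.115 0.049 0.019] 0.0846
t 10.05 pos [0.5012 0.0994 0.1936] yaw 0.8 tilt 0.01 turn -0.01 shift [-0.03 -0.01  0.34] w 1.004 f [-0.1 -0.4  0.1]
```

View pics/w2.png

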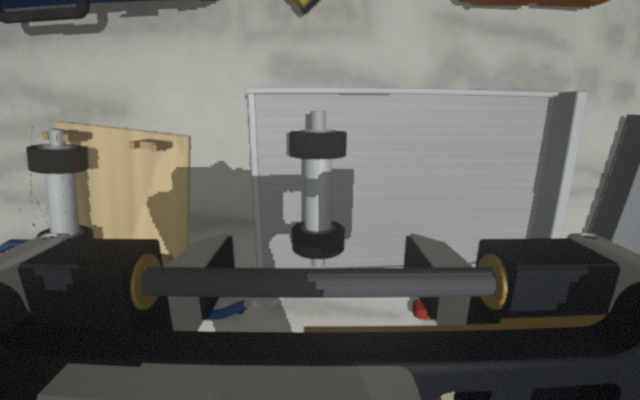

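The wrist view shows the roller resting on the plate at (318,190), unmoved 1.2 s after release, with its top at 0.0846, so its axis is about 21 mm above the surface. This is the flat roller, so it goes to scrap.

```bash
python3 -m creep '[[0,0.03,1,0,0.7],[0,0,1,0,0.7],[0,0,1,0,0.7],[0,0,0.5,0,0.7],[0,0,0.24,0,0.7],[0,0,0,0,0.6],[0,0,0,0,0],[0,0,0,0,0],[0,0,0,0,0],[0,0,0,0,0],[0,0,0,0,0],[0,0,0,0,0]]'
python3 -c "from h import *;go(.5,.1,.18,.8)"
```

```text
clock: 11.55
position: [0.5015, 0.0986, 0.0443]
ee_rot: [-3.141, -0.022, -0.001]
force: [-0.9, 1.4, 6.4]
width: 0.279
gripper_force: 15.0
t 11.55 pos [0.5015 0.0986 0.0443] yaw 0.8 tilt 0.05 turn -0.0 shift [-0.03 -0.04 -3.39] w 0.279 f [-0.9  1.4  6.4]
```

```bash
python3 -m creep '[[0,0,-0.5,0,0],[0,0,-1,0,0],[0,0,-1,1,0],[0,0,0,1,0],[0.35,0.8,0,0,0],[0.36,1,0,0,0],[0,1,0,0,0],[0,1,0,0,0],[0,1,0,0,0],[0,1,0,0,0],[0,1,0,0,0],[0,1,0,0,0]]'
python3 -m creep '[[0,1,0,0,0],[0,1,0,0,0],[0,0.46,0,0,0],[0,0,0,0,0]]'
python3 - <<'E'
from h import *
go(.4785,-.312,.018,-7.2)
d=grab("wrist");cv2.imwrite("pics/w3.png",d["pixels"]); P=cloud(d); q=P[(P[...,2]>.028)&(P[...,2]<.04)&(P[...,1]<-.2)]
print(len(q),q.min(0).round(3),q.max(0).round(3),cv2.minAreaRect(q[:,:2].astype(np.float32)))
E
```

```text
clock: 13.05
position: [0.489, -0.2162, 0.1434]
ee_rot: [-3.135, 0.198, 0.002]
force: [0.9, 0.4, -2.9]
width: 0.279
gripper_force: 15.0
clock: 13.55
position: [0.4768, -0.3134, 0.1433]
ee_rot: [-3.135, 0.202, 0.002]
force: [0.6, 0.5, -4.0]
width: 0.276
gripper_force: 15.0
t 13.55 pos [ 0.4768 -0.3134  0.1433] yaw -7.4 tilt 0.07 turn -0.04 shift [ 0.04 -0.04  3.13] w 0.276 f [ 0.6  0.5 -4. ]
3113 [ 0.388 -0.614  0.028] [ 0.64  -0.235  0.04 ] ((0.5154492855072021, -0.4354878067970276), (0.3876332938671112, 0.19673703610897064), 80.73017883300781)
```

View pics/w3.png

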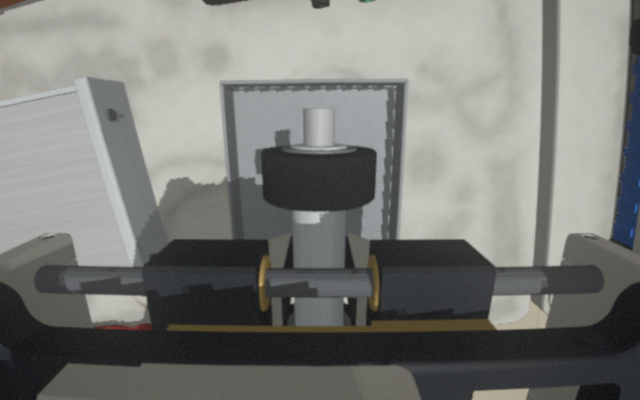

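The wrist view shows the tray centred under the held roller (tray rim from x≈225 to 405, roller at 320), with the axes parallel. Lowering.

```bash
python3 -m creep '[[0.04,0,0.8,0,0],[0,0,1,0,0],[0,0,0.8,0,0],[0,0,0.4,0,0],[0,0,0.15,0,0],[0,0,0,0,0]]'; python3 -m creep '[[0,0,0.06,0,0],[0,0,0.03,0,0],[0,0,0,0,0]]'
```

```text
clock: 14.35
position: [0.4799, -0.3124, 0.0185]
ee_rot: [3.135, -0.197, 0.001]
force: [-0.0, -0.1, -2.1]
width: 0.278
gripper_force: 15.0
clock: 14.72
position: [0.4794, -0.3129, 0.0146]
ee_rot: [3.135, -0.198, 0.001]
force: [-0.4, -0.6, -2.6]
width: 0.275
gripper_force: 15.0
```

```bash
python3 -m creep '[[0,0,0.05,0,0],[0,0,0,0,0]]'; python3 -m creep '[[0,0,0.03,0,0],[0,0,0,0,0]]'
```

```text
clock: 14.98
position: [0.4795, -0.3128, 0.0126]
ee_rot: [3.135, -0.198, 0.001]
force: [0.0, 0.2, 1.1]
width: 0.277
gripper_force: 15.0
clock: 15.22
position: [0.4796, -0.3123, 0.0118]
ee_rot: [-3.135, 0.197, -0.001]
force: [-1.5, 2.8, 8.0]
width: 0.275
gripper_force: 15.0
```

```bash
python3 -m creep '[[0,0,-0.03,0,0.7],[0,0,0,0,0.7],[0,0,0,0,0.7],[0,0,-0.5,0,0.7],[0,0,-1,0,0.7],[0,0,-1,0,0.7],[0,0,-1,0,0.7],[0,0,-0.7,0,0.7]]'
python3 - <<'E'
from h import *
d=grab("wrist");P=cloud(d)
m=(P[...,2]>.033)&(P[...,2]<.08)&(abs(P[...,0]-.479)<.08)&(abs(P[...,1]+.312)<.055); q=P[m]
print(m.sum(),q.min(0).round(3),q.max(0).round(3)); 
for c in(.435,.525):
    r=q[abs(q[:,0]-c)<.015]; print(r[:,2].max().round(4),r[:,1].mean().round(3))
go(.4836,.3654,.178,-6.7)
E
```

```text
clock: 16.23
position: [0.4796, -0.313, 0.1822]
ee_rot: [3.134, -0.198, 0.002]
force: [0.8, 0.3, 0.1]
width: 0.702
gripper_force: 0.0
3680 [ 0.419 -0.344  0.033] [ 0.537 -0.283  0.052]
0.0518 -0.308
0.0524 -0.319
t 16.27 pos [ 0.4811 -0.3136  0.1855] yaw -7.2 tilt 0.35 turn -0.13 shift [ -1.92 -16.87   0.14] w 0.702 f [ 1.7 -0.9  2.7]
```

Scrap roller lies level in the tray (tyre tops 0.052/0.052). Now the second roller.

```bash
python3 -m creep '[[-0.2,-1,0,-0.13,0.7],[-0.2,-1,0,0,0.7],[-0.2,-1,0,0,0.7],[-0.2,-1,0,0,0.7],[-0.2,-1,0,0,0.7],[-0.2,-1,0,0,0.7],[-0.2,-1,0,0,0.7],[-0.2,-1,0,0,0.7],[-0.2,-1,0,0,0.7],[-0.1,-1,0,0,0.7],[0,-1,0,0,0.7],[0,-1,0,0,0.7]]'
python3 -m creep '[[0,-1,0,0,0.7],[0,-1,0,0,0.7],[0,-1,0,0,0.7],[0,-1,0,0,0.7],[0,-0.8,0,0,0.7],[0,0,0,0,0.7]]'
python3 - <<'E'
from h import *
go(.4836,.3654,.027,-6.7)
d=grab("wrist");P=cloud(d);Z=P[...,2]; m=(Z>.058)&(Z<.08)&(P[...,1]>.3)
n,l,st,ce=cv2.connectedComponentsWithStats(m.astype(np.uint8))
for i in range(1,n):
    if st[i,4]>100:
        q=P[l==i]; print(ce[i].round(),st[i,4],np.round((q.min(0)+q.max(0))/2,4),np.round(np.ptp(q,0),3))
E
```

```text
clock: 17.77
position: [0.4603, 0.1741, 0.1802]
ee_rot: [3.136, -0.184, 0.0]
force: [0.9, 0.3, -0.1]
width: 0.698
gripper_force: 0.0
clock: 18.52
position: [0.4818, 0.3665, 0.1798]
ee_rot: [-3.135, 0.178, 0.001]
force: [-0.3, -0.1, 0.3]
width: 0.701
gripper_force: 0.0
t 18.52 pos [0.4818 0.3665 0.1798] yaw -6.5 tilt 0.1 turn 0.05 shift [0.05 0.03 3.82] w 0.701 f [-0.3 -0.1  0.3]
[317. 142.] 1256 [0.529  0.3606 0.0637] [0.026 0.042 0.011]
[317. 241.] 1044 [0.4384 0.3702 0.0636] [0.026 0.042 0.011]
```

```bash
python3 -m creep '[[0.05,0.03,1,0.05,0.7],[0,0,1,0,0.7],[0,0,1,0,0.7],[0,0,0.5,0,0.7],[0,0,0.32,0,0.7],[0,0,0,0,0.7],[0,0,0,0,0],[0,0,0,0,0],[0,0,0,0,0],[0,0,0,0,0],[0,0,0,0,0],[0,0,0,0,0]]'
python3 -m creep '[[0,0,-0.5,0,0],[0,0,-1,0,0],[0,0,-1,0,0],[0,0,0,-1,0],[0,0,0,-0.9,0],[0,0,0,0,0]]'
python3 -c "from h import *;go(.5015,.098,.056,0.8)"
```

```text
clock: 20.08
position: [0.4852, 0.3665, 0.0289]
ee_rot: [-3.129, 0.186, -0.004]
force: [1.3, 10.1, -0.3]
width: 0.277
gripper_force: 15.0
clock: 20.82
position: [0.4843, 0.3618, 0.1272]
ee_rot: [3.141, 0.018, -0.001]
force: [0.4, 0.4, -3.5]
width: 0.28
gripper_force: 15.0
t 20.82 pos [0.4843 0.3618 0.1272] yaw 0.7 tilt 0.05 turn -0.03 shift [0.34 6.6  1.78] w 0.28 f [ 0.4  0.4 -3.5]
```

```bash
python3 -m creep '[[0.17,0.8,0,0,0],[0.17,1,0,0,0],[0,1,0,0,0],[0,1,0,0,0],[0,1,0.3,0,0],[0,1,0.5,0,0],[0,0.6,0.5,0,0],[0,0.2,0.4,0,0],[0,0,0.1,0,0],[0,0,0,0,0]]'; python3 -m creep '[[0,0,0.05,0,0],[0,0,0,0,0]]'; python3 -m creep '[[0,0,0.04,0,0],[0,0,0,0,0]]'; python3 -c "from h import *;go(.5015,.098,.048,0.8)"
```

```text
clock: 22.08
position: [0.5014, 0.1001, 0.0557]
ee_rot: [-3.141, -0.022, -0.0]
force: [-0.9, -0.1, -2.4]
width: 0.278
gripper_force: 15.0
clock: 22.32
position: [0.5015, 0.0991, 0.0538]
ee_rot: [-3.141, -0.02, -0.001]
force: [-0.3, -0.2, -2.2]
width: 0.276
gripper_force: 15.0
clock: 22.58
position: [0.5017, 0.0988, 0.0528]
ee_rot: [-3.141, -0.02, -0.002]
force: [-3.5, 0.1, 7.5]
width: 0.279
gripper_force: 15.0
t 22.57 pos [0.5017 0.0988 0.0528] yaw 0.7 tilt 0.07 turn -0.02 shift [-0.    0.02  0.12] w 0.279 f [-3.5  0.1  7.5]
```

```bash
python3 -m creep '[[0,0,-0.03,0,0],[0,0,0,0,1],[0,0,-0.1,0,1],[0,0,-1,0,1],[0,0,-1,0,1],[0,0,-1,0,1],[0,0,-1,0,1],[0,0,0,0,1],[0,0,0,0,1],[0,0,0,0,1],[0,0,0,0,1],[0,0,0,0,1]]'
python3 -m creep '[[0,0,0,0,1],[0,0,0,0,1],[0,0,0,0,1],[0,0,0,0,1],[0,0,0,0,1],[0,0,0,0,1],[0,0,0,0,1],[0,0,0,0,1],[0,0,0,0,1],[0,0,0,0,1],[0,0,0,0,1],[0,0,0,0,1]]'
python3 - <<'E'
from h import *
d=grab("side");cv2.imwrite("pics/s4.png",d["pixels"]);P=cloud(d)
Z=P[...,2]; m=(P[...,0]>.4)&(P[...,0]<.6)&(P[...,1]>-.16)&(P[...,1]<.18)&(Z>.057)&(Z<.12); q=P[m]
print(len(q),q.min(0).round(3),q.max(0).round(3))
for c in(.45,.55):
    r=q[abs(q[:,0]-c)<.02]; print(c,r[r[:,2].argmax()].round(4),r[:,1].mean().round(4))
E
```

```text
clock: 24.08
position: [0.5011, 0.0984, 0.2166]
ee_rot: [3.141, 0.019, -0.002]
force: [-1.3, -0.2, -0.7]
width: 1.001
gripper_force: 0.0
clock: 25.58
position: [0.5013, 0.0984, 0.2171]
ee_rot: [-3.142, -0.019, 0.0]
force: [-0.5, 0.5, 0.2]
width: 1.0
gripper_force: 0.0
513 [ 0.447 -0.142  0.057] [ 0.575 -0.097  0.077]
0.45 [ 0.4567 -0.1164  0.0769] -0.1262
0.55 [ 0.5572 -0.1137  0.0759] -0.1238
```

View pics/s4.png

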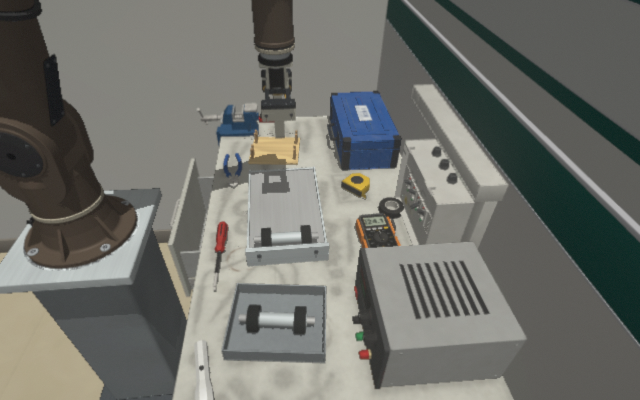

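The side view shows the sound roller against the stop bar at (286,238), with its axis near y = −0.12. The flat one lies level in the tray at (276,320), the rack is empty and the other tools are where they were.

```bash
python3 -c "from cell import sign_off;print(sign_off())"
```

```text
the job is handed in; nothing more can be done
None
```

I roll-tested both rollers and handed the job in at about 25.6 s: the sound one is lying against the stop bar, and the flat one is lying level in the scrap tray; no other tools were touched.

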